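# Slide the breakfast tray past its spring catch

## Task

The little white tray with the egg cups is locked on its wooden runner by the red tooth of the spring-loaded bar. With the fingertips press the steel bar down and keep it down while you push the tray, by its blue tab, all the way along the runner past the tooth; then let go of the bar so that the tooth springs up behind the blue lip and locks the tray there. Do not touch the egg cups, which ride along standing in the tray, and leave everything else where it is.

Things in the scene. Friction and masses are not known exactly. Their poses are not given: they have to be found in the camera images.
- runner: Wooden runner fixed to the worktop: board 180 x 262 mm, 30 mm thick. Origin on the worktop below the tray's line of travel; x points away from the robot across the runner, y (to the robot's left) is the direction in which the tray is to be pushed, z up. The press bar lies on the robot's side (-x) of the tray. Offsets below are in these axes.
- tray (a joint): Travel of the white tray (80 x 140 mm, walls 26 mm) along runner +y, m: starts at 0 to 0.016, its lip meets the red tooth at 0.024, has left the tooth behind from 0.066 on, end stop 0.074. It stays where it is left; friction about 2 N, up to 4 N while the tooth rubs under the lip.
- catch (a joint): Travel of the press bar and its red tooth straight down, m: 0 up (at rest), 0.014 at the bottom stop. A spring lifts it: 2 N at the top, 4.5 N at the bottom. From 0.007 down the tooth clears the lip's underside; 0.010 to 0.013 is a good depth to hold.
- push_tab (a point): Centre of the rear (-y) face of the blue push tab: the face to push. Moves with the tray, 83.5 mm above the worktop. The tab stands out over the bar: 10 mm thick along y, +-15 mm in z, reaching 21 mm to -x of this point; lower edge 2 mm above the bar at rest. The blue lip is on its tray side, level with the tab's lower 10 mm, from this face 30 mm forward (+y).
- press_bar (a point): Centre of the top face of the steel press bar, 66 mm above the worktop at rest; moves down with it. Flat strip, 32 mm along x, 150 mm along y, black rubber cover, its centre line at the same x as push_tab. Free from above behind (-y of) the tab: 60 mm there at tray 0; a fingertip can stay on it through the tray's whole travel.
- tooth (a point): Top edge of the face of the red tooth that stops the lip. The tooth is part of the press bar, 13 mm (x) by 12 mm (y), 9 mm higher than the strip, beside it on the tray's side: its centre is 33.5 mm to +x of the strip's centre line.
- egg_cup_blue: Loose glazed light-blue egg cup, 46 mm across, 53 mm high, standing in the tray (top about 101 mm above the worktop). Origin: centre of its foot.
- egg_cup_wood: Loose turned beech egg cup, 47 mm across, 57 mm high, standing in the tray (top about 105 mm above the worktop). Origin: centre of its foot.
- lemon_1: Bystander: lemon, 72 x 57 x 58 mm, right of the runner.
- garlic_1: Bystander: garlic bulb, 53 mm, in front of the runner.
- matchbox: Bystander: red matchbox, 36 x 54 x 16 mm, near the front edge.
- pebble_grey: Bystander: round grey pebble, 50 x 61 x 30 mm, near the front edge.
Mind the look-alikes: they are no part of the job. Leave any pink or turquoise look-alike of the egg_cup_wood alone.

How it is judged (in metres and radians):
On the way, in this order (a step that is already met when the one before it is completed fails the run):
1. the fingers hold the press bar down (about 7 mm or more) while the lip is still before the tooth (value of joint catch above 0.0068 m and contact force between the fingers and catch above 0.5 N and value of joint tray below 0.027 m), for 0.1 s.
2. the tray has been pushed past the tooth (66 mm or more) with the fingers still holding the bar down (value of joint tray above 0.066 m and value of joint catch above 0.0068 m and contact force between the fingers and catch above 0.5 N), for 0.05 s.
At the end, for the whole second after the job is handed in: The tray is 65.5 mm or more along its runner and still, the press bar is up again (within 3 mm), so the tooth stands behind the lip, and both egg cups stand upright (within 0.3 rad) on the tray's floor (value of joint tray above 0.0655 m and value of joint catch below 0.003 m and velocity of joint tray below 0.005 m/s and z of each of egg_cup_blue, egg_cup_wood in the frame of push_tab below -0.025 m and angle between each of egg_cup_blue, egg_cup_wood's own z axis and vertical below 0.3 rad and linear speed of each of egg_cup_blue, egg_cup_wood below 0.02 m/s); the robot touches nothing.
It fails at once if the tray is forced past the tooth without the bar being pressed down (value of joint tray between 0.032 and 0.06 m and value of joint catch below 0.0045 m).
It fails at once if an egg cup is touched by the robot (contact force between any of the fingers, the arm and egg_cup_blue above 0.5 N or contact force between any of the fingers, the arm and egg_cup_wood above 0.5 N).
It fails at once if an egg cup is lifted, carried off or tipped over (z of any of egg_cup_blue, egg_cup_wood in the frame of runner above 0.065 m or angle between any of egg_cup_blue, egg_cup_wood's own z axis and vertical above 0.6 rad).
It fails at once if a bystander is disturbed (moved more than 30 mm) (distance of any of lemon_1, garlic_1, matchbox, pebble_grey from where it was at the start of the episode above 0.03 m).
It also fails if it takes over 38 s, if anything falls off the work surface, if the arm or the gripper's body presses on something with over 40 N, if the wrist force passes 120 N, or if a joint passes its speed limit or range.

## Robot

A 6-joint arm with a two-finger parallel gripper is mounted at the origin on a cart in front of the work surface, level with it; the furniture and walls round the work are solid. World frame = base frame: x ahead of the robot, y to its left, z up, the work surface at z = 0. Lengths are in mm, angles in rad, forces in N, time in s.
With the tool pointing down it reaches from about 250 to 775 mm from the base axis. Payload 4 kg.
Tool frame: the origin (TCP) lies at the very end of the fingers, on their centre line; the grasp point (between the pads) lies 19 mm behind it (r.tcp_to_grasp is the distance from the TCP to the grasp point, in mm); z points along the fingers, y is the line along which they close (so a half turn about z gives the same grasp; the last joint's range is limited). The gripper opens to 94 mm and grips with 3 to 60 N. Pads are 16 mm wide; open, the fingers measure 119 mm over their backs; the gripper's body (75 mm by 177 mm) begins 78 mm behind the grasp point.
Start: joints at [-1.375, 0.087, 1.371, -0, 1.684, -0.103], TCP at [161.903, -525.65, 205.506] pointing down, gripper open.
Joint ranges: [-3.1, 3.1], [-0.76, 2.03], [0.27, 2.55], [-1.08, 4.22], [0.17, 2.65], [-2.57, 2.57]. Speed limits (rad/s): [2.79, 2.79, 3.14, 3.14, 3.14, 3.14].

## Interface

Orientations are given as a rotation vector (axis times angle).
In Python, from workcell import r gives the robot as it stands.
- The arm moves only by the shell command python3 -m inch 'ROWS' [FORCE]. ROWS is JSON, a list of rows, each a list of 7 numbers: the turn, a rotation vector about the tool's x, y, z in rad, then the shift along the tool's x, y, z in cm, then the closure, from 0 (fully open) to 1 (shut). A call has 1 to 5 rows; each row shifts and turns the commanded pose from where the row before left it, along the tool's axes as they then stand; what a row does not reach is not made up. A row lasts 1/10 s, in which the tool goes at most 50 mm and 8.59 degrees, less where a joint would pass 70% of its speed; a pose out of reach is approached as far as the arm can. A call with a gripper value outside its range is refused whole. The fingers move at their own pace and stop on an object; FORCE is the grip in N (left out, the last holds). Time passes only in rows, so rows that do not move let the fingers close. It gives the time, the measured TCP pose, the force, the opening and the grip force at its end, in the units of the state.
- r.get_state(): the state, without advancing time (a new reading comes with each control period).
- r.camera(name): name is "side" or "top"; returns (picture, depth): 400x640x3 uint8, red, green, blue; 400x640 float32, mm along the optical axis (not along the pixel's ray), 0 where there is no reading.
- r.get_calibration(name): a dict with "K" (3x3 intrinsics, pixels), "R" (3x3) and "t" (3): a world point X has camera coordinates R X + t. Camera axes: x right, y down, z forward; pixel columns grow to the right and rows downward; lengths in mm; the calibration is good to about 2 mm. A picture is of the moment at which its call begins. get_calibration takes no time and is no camera call.
- r.close_job(): hands the job in; it is judged then, once.
The state is a dict: "clock": time; "joint_positions": joint angles; "qvel": joint speeds; "tau": joint torques, N m; "ee_pos": TCP position; "tool_rot": TCP orientation; "ft_force": force on the tool from outside, world axes, zero at the start; "torque": the same for the moment, N m; "opening": finger opening in mm; "finger_force": force on a finger pad.
Only numpy, scipy, OpenCV 4.12 (cv2) and the standard library are available. Lean on these libraries where they do the work, as an engineer would, in place of code of your own. Each camera call takes 0.05 s, during which the arm holds its last target. There are 200 camera calls.

## Working session

There is one attempt and no reset: what is moved stays moved. The work goes in short steps, Python scripts to look and compute and a shell command to move; the robot and the scene stay as the last step left them, time stands still between calls to the robot, and variables do not carry over. Pictures are saved under pics/ and viewed, at most 10 in all, crops included, and the job is handed in when it is done.

```bash
mkdir -p pics; ls; python3 - <<'E'
from workcell import r
import cv2,numpy as np
for n in("top","side"):
    p,d=r.camera(n); np.savez(f"pics/{n}0.npz",p=p,d=d); cv2.imwrite(f"pics/{n}0.png",p[:,:,::-1])
    c=r.get_calibration(n); print(n,np.round(c["K"],1).tolist(),np.round(c["R"],3).tolist(),np.round(c["t"],1))
print(r.get_state())
E
```

```text
pics
top [[372.1, 0.0, 319.2], [0.0, 372.1, 204.2], [0.0, 0.0, 1.0]] [[-0.073, -0.997, 0.006], [-0.976, 0.07, -0.205], [0.204, -0.02, -0.979]] [-320.6  552.4  816.1]
side [[403.6, 0.0, 313.1], [0.0, 403.6, 195.8], [0.0, 0.0, 1.0]] [[0.988, -0.154, 0.022], [-0.06, -0.506, -0.86], [0.144, 0.848, -0.51]] [-602.7  -63.1 1324.1]
{'clock': 0.1, 'joint_positions': array([-1.37509585e+00,  8.78848315e-02,  1.37205271e+00,  2.24550941e-06,
        1.68359737e+00, -1.03100761e-01]), 'qvel': array([ 7.64059904e-04, -1.51500326e-03, -3.26775715e-03,  6.33928113e-04,
        8.97462690e-05, -1.14527256e-04]), 'tau': array([ 3.27926224e-03, -3.41251659e+01, -3.03303123e+01,  7.21464213e-02,
        3.04314983e-02, -9.37540153e-05]), 'ee_pos': array([ 161.80896155, -525.1611562 ,  204.44474803]), 'tool_rot': array([-3.10467806e+00, -4.67323366e-01,  1.37619024e-04]), 'ft_force': array([0.13224015, 0.12109788, 0.61606836]), 'torque': array([-0.04129584,  0.02278558,  0.00548384]), 'finger_force': 0.0, 'opening': 93.9376799654385}
```

View pics/top0.png

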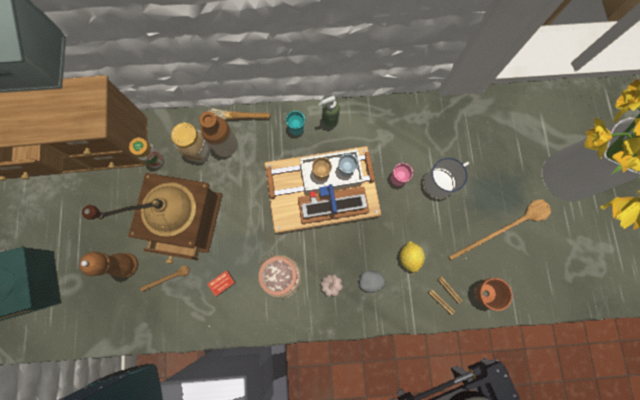

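View pics/side0.png

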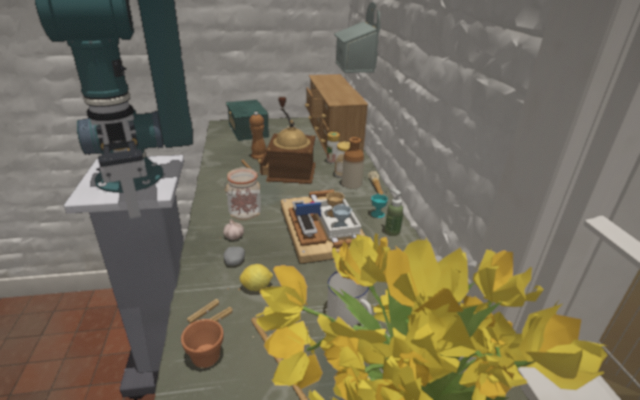

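The top view shows the runner at (265–380, 150–230), with the blue tab near (332, 200), the bar from (302, 212) to (368, 203), and the cups at (320, 169) and (347, 165). +y is image left.

```bash
cat > h.py <<'E'
import numpy as np,cv2
from workcell import r
def world(n,u,v,z):
    c=r.get_calibration(n);K,R,t=[np.array(c[k],float) for k in("K","R","t")]
    d=R.T@np.linalg.solve(K,[u,v,1]);o=-R.T@t
    return o+d*(z-o[2])/d[2]
def cloud(n,d):
    c=r.get_calibration(n);K,R,t=[np.array(c[k],float) for k in("K","R","t")]
    v,u=np.indices(d.shape);P=np.stack([(u-K[0,2])/K[0,0]*d,(v-K[1,2])/K[1,1]*d,d],-1)
    return (P-t)@R
def pix(n,X):
    c=r.get_calibration(n);q=np.array(c["K"])@(np.array(c["R"])@X+c["t"]);return q[:2]/q[2]
E
python3 - <<'E'
from h import *
z=np.load("pics/top0.npz");p,d=z["p"],z["d"];W=cloud("top",d)
cv2.imwrite("pics/crop0.png",cv2.resize(p[140:240,255:390],None,fx=5.5,fy=5.5,interpolation=cv2.INTER_CUBIC)[:,:,::-1])
hsv=cv2.cvtColor(p,cv2.COLOR_RGB2HSV);R0=np.zeros(d.shape,bool);R0[145:235,260:385]=1
b=R0&(hsv[...,0]>108)&(hsv[...,0]<128)&(hsv[...,1]>130)
print("blue",b.sum());Q=W[b]
for s in (Q[:,2]>85,(Q[:,2]<85)&(Q[:,2]>70)):print(s.sum(),Q[s].min(0),Q[s].max(0),Q[s].mean(0))
m=R0&(hsv[...,2]<80)&(W[...,2]>55)&(W[...,2]<76);Q=W[m];print("bar",m.sum(),Q.mean(0),cv2.minAreaRect(Q[:,:2].astype(np.float32)))
m=R0&(W[...,2]>20)&(W[...,2]<120);Q=W[m];print("board",m.sum(),cv2.minAreaRect(Q[:,:2].astype(np.float32)))
m=R0&((hsv[...,0]<6)|(hsv[...,0]>174))&(hsv[...,1]>150);Q=W[m];print("red",m.sum(),Q.mean(0),np.argwhere(m).mean(0))
E
```

```text
blue 79
39 [ 503.40977023 -393.73612029   97.33806257] [ 561.04091122 -386.1944086   102.35493251] [ 529.03421669 -389.83342882   99.71635886]
40 [ 546.17301658 -378.94084513   74.64716401] [ 561.50844067 -363.67736935   81.66576926] [ 554.34259733 -370.98130434   78.34449642]
bar 381 [ 521.54580093 -392.43253205   67.42206318] ((525.0128173828125, -392.90325927734375), (124.15567016601562, 39.727294921875), 88.19514465332031)
board 7610 ((573.62451171875, -369.85284423828125), (181.23834228515625, 261.919677734375), 5.42271614074707)
red 23 [ 549.89794357 -344.76539108   73.11273503] [194.         312.17391304]
```

View pics/crop0.png

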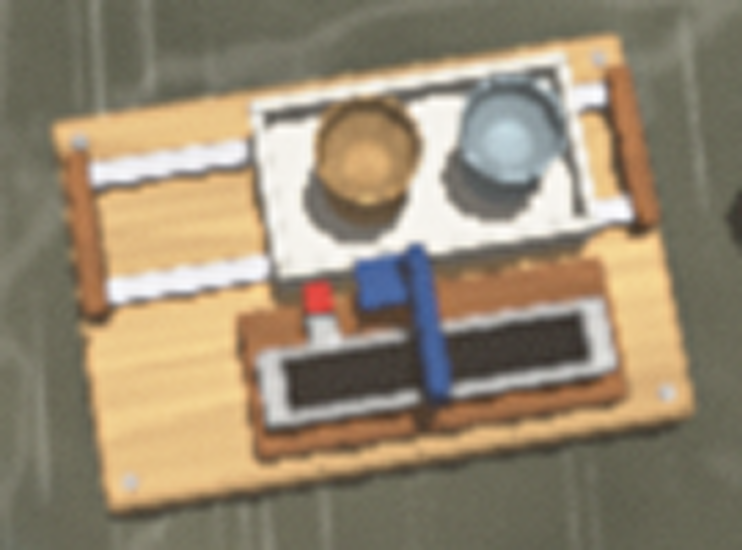

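The crop shows the steel strip's corners at about (258,352), (600,297), (615,368) and (272,428). The tab's rear edge runs from (425,248) to (450,395), and the red tooth is at (318,298). The runner is yawed about +5.4°.

```bash
cat > g.py <<'E'
from h import *
a=np.radians(5.42);ex=np.array([np.cos(a),np.sin(a)]);ey=np.array([-np.sin(a),np.cos(a)])
E
python3 - <<'E'
from g import *
f=lambda x,y:((x+.5)/5.5-.5+255,(y+.5)/5.5-.5+140)
C=[world("top",*f(*q),66)[:2] for q in((258,352),(600,297),(615,368),(272,428))]
c=np.mean(C,0);print("bar",c,[np.round([(q-c)@ex,(q-c)@ey],1).tolist() for q in C])
for q in((425,248),(452,395),(402,248),(428,400)):
    w=world("top",*f(*q),98.5)[:2];print("tab",w,(w-c)@ex,(w-c)@ey)
w=world("top",*f(318,298),75)[:2];print("tooth",(w-c)@ex,(w-c)@ey)
t=c+ey*(-30);print("target",t)
from scipy.spatial.transform import Rotation as R
s=r.get_state();M=R.from_rotvec(s["tool_rot"]).as_matrix();print(M.round(3));d=np.r_[t,120]-s["ee_pos"]
M2=M@R.from_rotvec([0,0,.204]).as_matrix();print(M2.round(3),"shift cm after turn",M2.T@d/10,"before",M.T@d/10)
E
```

```text
bar [ 521.18511877 -393.62104801] [[16.4, 74.0], [15.9, -73.4], [-15.4, -73.8], [-16.8, 73.3]]
tab [ 562.28994244 -390.63040321] 41.2035300489083 -0.9053162129945312
tab [ 500.14977769 -396.64470888] -21.226895585368506 -1.0232317640962025
tab [ 562.96480503 -381.18849302] 42.767218770971596 8.430635004612705
tab [ 498.79296002 -386.77366374] -21.645269289372656 8.931839796566926
tooth 33.19726187632976 45.33456154377522
target [ 524.01879349 -423.48691963]
[[ 0.956  0.294 -0.   ]
 [ 0.294 -0.956  0.002]
 [ 0.    -0.002 -1.   ]]
[[ 0.996  0.095 -0.   ]
 [ 0.095 -0.996  0.002]
 [-0.    -0.002 -1.   ]] shift cm after turn [37.02241784 -6.67678172  8.45023346] before [37.60735912  0.9619651   8.45023346]
```

```bash
python3 -m inch '[[0,0,0.102,0,0,0,1],[0,0,0.102,0,0,0,1],[0,0,0,4,-0.7,0,1],[0,0,0,4,-0.7,0,1],[0,0,0,4,-0.7,0,1]]' 10; python3 -m inch '[[0,0,0,4,-0.7,0,1],[0,0,0,4,-0.7,0,1],[0,0,0,4,-0.7,0,1],[0,0,0,4,-0.7,0,1],[0,0,0,4,-0.7,0,1]]'
cat > s.py <<'E'
from g import *
from scipy.spatial.transform import Rotation as R
c=np.array([521.2,-393.6]);s=r.get_state();M=R.from_rotvec(s["tool_rot"]).as_matrix()
d=s["ee_pos"][:2]-c
print("t",s["clock"],"runner x,y",d@ex,d@ey,"z",s["ee_pos"][2],"F",s["ft_force"].round(2),"op",s["opening"]);print(M.round(3).tolist())
E
python3 s.py
```

```text
clock: 0.6
ee_pos: [280.2, -492.8, 204.9]
tool_rot: [-3.137, -0.147, 0.001]
ft_force: [0.4, -0.4, -0.3]
opening: 57.5
finger_force: 0.0
clock: 1.1
ee_pos: [476.5, -438.7, 204.8]
tool_rot: [-3.137, -0.149, 0.001]
ft_force: [0.4, -1.3, 0.7]
opening: 17.4
finger_force: 0.0
t 1.1 runner x,y -48.747070987840154 -40.72042391151338 z 204.75123904643345 F [ 0.38 -1.33  0.74] op 17.43730707936605
[[0.996, 0.095, -0.001], [0.095, -0.996, 0.001], [-0.001, -0.001, -1.0]]
```

```bash
python3 -m inch '[[0,0,0,2.5,-0.5,0,1],[0,0,0,2.5,-0.5,0,1],[0,0,0,0,0,0,1],[0,0,0,0,0,4,1],[0,0,0,0,0,4,1]]'; python3 -m inch '[[0,0,0,0,0,0,1],[0,0,0,0,0,0,1]]'; python3 s.py; python3 - <<'E'
from h import *
for n in("top","side"):
    p,_=r.camera(n);q=pix(n,np.array([520,-400,90.]));u,v=int(q[0]),int(q[1]);cv2.imwrite(f"pics/{n}1.png",cv2.resize(p[max(0,v-60):v+60,u-80:u+80],None,fx=4.5,fy=4.5,interpolation=cv2.INTER_CUBIC)[:,:,::-1])
E
```

```text
clock: 1.6
ee_pos: [524.2, -426.0, 126.3]
tool_rot: [3.135, 0.149, 0.004]
ft_force: [-0.4, -0.3, -0.3]
opening: 0.5
finger_force: 0.0
clock: 1.8
ee_pos: [522.8, -424.9, 124.8]
tool_rot: [-3.136, -0.147, 0.003]
ft_force: [0.4, -0.3, -0.1]
opening: 0.1
finger_force: 0.0
t 1.8 runner x,y -1.3484241341402565 -31.29100533867733 z 124.75887548070492 F [ 0.41 -0.32 -0.11] op 0.1447012332175078
[[0.996, 0.094, -0.002], [0.094, -0.996, 0.002], [-0.002, -0.002, -1.0]]
```

View pics/side1.png

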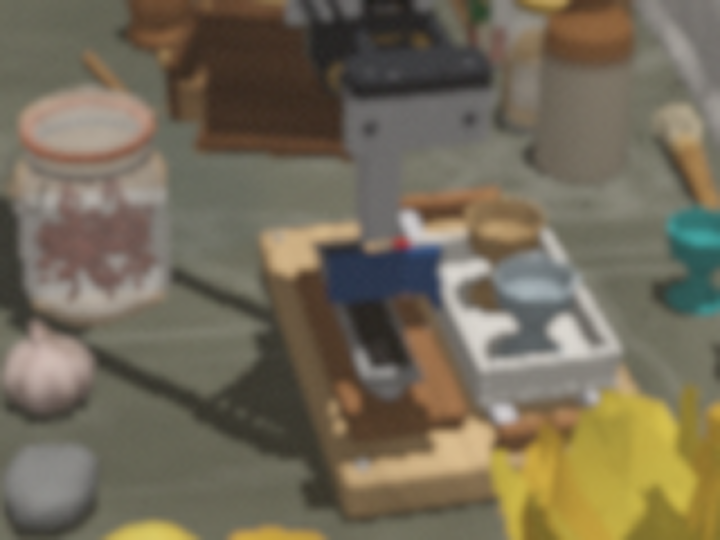

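The finger stands above the bar, clear of the tab (tab face at (380,275) in the crop). I'll lower it next.

```bash
python3 -m inch '[[0,0,0,0.1,0,2.5,1],[0,0,0,0,0,2.5,1],[0,0,0,0,0,0.5,1],[0,0,0,0,0,0,1],[0,0,0,0,0,0,1]]'; python3 s.py;  python3 -m inch '[[0,0,0,0,0,0.4,1],[0,0,0,0,0,0.4,1],[0,0,0,0,0,0.3,1],[0,0,0,0,0,0.2,1],[0,0,0,0,0,0,1]]'; python3 s.py
```

```text
clock: 2.4
ee_pos: [526.0, -425.9, 73.3]
tool_rot: [3.135, 0.149, 0.005]
ft_force: [0.3, 0.4, 0.6]
opening: 0.3
finger_force: 0.0
t 2.4 runner x,y 1.755380563005062 -32.6289751091955 z 73.27554922749529 F [0.28 0.42 0.62] op 0.2959717417279093
[[0.996, 0.095, 0.003], [0.095, -0.996, -0.003], [0.003, 0.003, -1.0]]
clock: 2.9
ee_pos: [525.7, -425.6, 58.3]
tool_rot: [3.136, 0.149, 0.003]
ft_force: [3.0, -1.3, 2.3]
opening: 0.6
finger_force: 1.7
t 2.9 runner x,y 1.488942187307718 -32.25194657899531 z 58.26249940160365 F [ 3.04 -1.34  2.33] op 0.5948898426689873
[[0.996, 0.095, 0.002], [0.095, -0.996, -0.002], [0.002, 0.002, -1.0]]
```

```bash
python3 -m inch '[[0,0,0,0,0,0.3,1],[0,0,0,0,0,0,1],[0,0,0,0,0,0,1]]'; python3 s.py;  python3 -m inch '[[0,0,0,0,0,0,1]]'; python3 s.py
```

```text
clock: 3.2
ee_pos: [525.4, -425.3, 54.9]
tool_rot: [3.137, 0.149, 0.002]
ft_force: [2.3, -2.1, 3.9]
opening: 0.6
finger_force: 2.0
t 3.2 runner x,y 1.227923959290603 -31.971656135274053 z 54.94558291455709 F [ 2.28 -2.06  3.88] op 0.572102203350666
[[0.996, 0.095, 0.001], [0.095, -0.996, -0.001], [0.001, 0.001, -1.0]]
clock: 3.3
ee_pos: [525.4, -425.3, 54.9]
tool_rot: [3.137, 0.149, 0.002]
ft_force: [2.4, -1.7, 4.1]
opening: 0.5
finger_force: 2.0
t 3.3 runner x,y 1.1455482723825319 -31.916174000266047 z 54.94864056719358 F [ 2.41 -1.71  4.07] op 0.47881502576581453
[[0.996, 0.095, 0.001], [0.095, -0.996, -0.001], [0.001, 0.001, -1.0]]
```

```bash
python3 -m inch '[[0,0,0,0,-0.3,0,1],[0,0,0,0,-0.3,0,1],[0,0,0,0,-0.3,0,1],[0,0,0,0,-0.3,0,1],[0,0,0,0,-0.2,0,1]]'; python3 s.py;  python3 -m inch '[[0,0,0,0,-0.2,0,1],[0,0,0,0,-0.2,0,1],[0,0,0,0,-0.2,0,1],[0,0,0,0,-0.2,0,1],[0,0,0,0,-0.2,0,1]]'; python3 s.py
```

```text
clock: 3.8
ee_pos: [523.3, -410.6, 54.5]
tool_rot: [3.138, 0.149, -0.001]
ft_force: [-0.2, -3.3, 5.4]
opening: 0.4
finger_force: 2.1
t 3.8 runner x,y 0.5291539901275959 -17.132390217860056 z 54.45258877728502 F [-0.2  -3.33  5.36] op 0.3626381957041168
[[0.996, 0.095, -0.001], [0.095, -0.996, -0.0], [-0.001, 0.0, -1.0]]
clock: 4.3
ee_pos: [522.6, -401.8, 54.5]
tool_rot: [3.136, 0.148, 0.0]
ft_force: [0.1, -5.5, 2.4]
opening: 0.4
finger_force: 3.1
t 4.3 runner x,y 0.6523376856334504 -8.314031747354331 z 54.52962956627817 F [ 0.07 -5.46  2.38] op 0.3797499331821801
[[0.996, 0.094, 0.0], [0.094, -0.996, -0.002], [0.0, 0.002, -1.0]]
```

```bash
for i in 1; do python3 -m inch '[[0,0,0,0,-0.3,0,1],[0,0,0,0,-0.3,0,1],[0,0,0,0,-0.3,0,1],[0,0,0,0,-0.3,0,1],[0,0,0,0,-0.3,0,1]]'; done; python3 s.py; python3 - <<'E'
from h import *
n="side"
p,_=r.camera(n);q=pix(n,np.array([540,-380,70.]));u,v=int(q[0]),int(q[1]);cv2.imwrite(f"pics/{n}2.png",cv2.resize(p[v-50:v+50,u-65:u+65],None,fx=5.5,fy=5.5,interpolation=cv2.INTER_CUBIC)[:,:,::-1])
E
```

```text
clock: 4.8
ee_pos: [521.3, -386.9, 54.5]
tool_rot: [3.136, 0.148, 0.0]
ft_force: [0.4, -5.9, 3.6]
opening: 0.3
finger_force: 3.2
t 4.8 runner x,y 0.6919177932082106 6.67866174388062 z 54.52717498282756 F [ 0.43 -5.88  3.62] op 0.2769444462429008
[[0.996, 0.094, 0.0], [0.094, -0.996, -0.002], [0.0, 0.002, -1.0]]
```

View pics/side2.png

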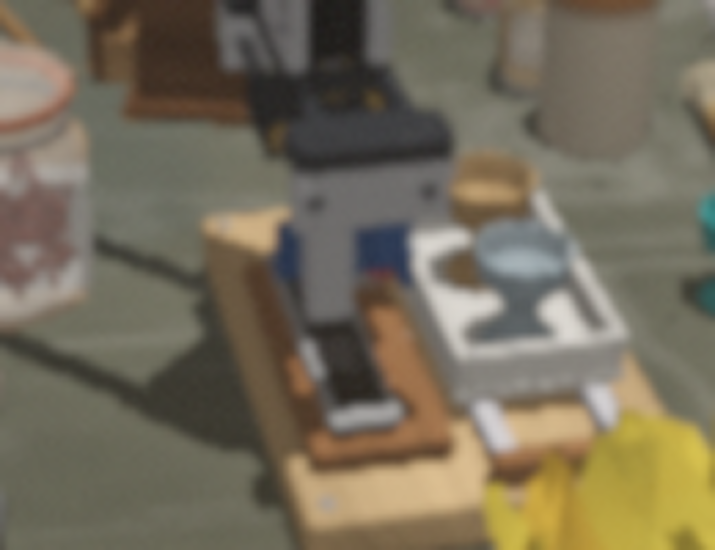

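The finger holds the bar down at (325,315) and pushes the tab. The tray has moved and both cups are standing.

```bash
python3 -m inch '[[0,0,0,0,-0.3,0,1],[0,0,0,0,-0.3,0,1],[0,0,0,0,-0.3,0,1],[0,0,0,0,-0.3,0,1],[0,0,0,0,-0.3,0,1]]'; python3 s.py;python3 -m inch '[[0,0,0,0,-0.3,0,1],[0,0,0,0,-0.3,0,1],[0,0,0,0,-0.3,0,1],[0,0,0,0,-0.3,0,1],[0,0,0,0,-0.3,0,1]]'; python3 s.py; python3 -m inch '[[0,0,0,0,-0.2,0,1],[0,0,0,0,-0.2,0,1],[0,0,0,0,-0.1,0,1],[0,0,0,0,0,0,1]]'; python3 s.py
```

```text
clock: 5.35
ee_pos: [519.9, -371.9, 54.5]
tool_rot: [3.136, 0.148, 0.0]
ft_force: [0.6, -5.6, 3.1]
opening: 1.0
finger_force: 3.2
t 5.35 runner x,y 0.7231190911544102 21.775404217873596 z 54.526739150721 F [ 0.58 -5.58  3.14] op 0.9985250303795528
[[0.996, 0.094, 0.0], [0.094, -0.996, -0.002], [0.0, 0.002, -1.0]]
clock: 5.85
ee_pos: [518.5, -356.9, 54.5]
tool_rot: [3.136, 0.148, 0.0]
ft_force: [1.1, -5.6, 3.5]
opening: 0.2
finger_force: 3.2
t 5.85 runner x,y 0.7601621052725102 36.79473411402257 z 54.49943194114912 F [ 1.12 -5.63  3.46] op 0.21760551096140607
[[0.996, 0.094, 0.0], [0.094, -0.996, -0.002], [0.0, 0.002, -1.0]]
clock: 6.25
ee_pos: [518.0, -351.6, 54.5]
tool_rot: [3.137, 0.149, 0.0]
ft_force: [-0.4, -4.4, 4.3]
opening: 0.7
finger_force: 2.8
t 6.25 runner x,y 0.7472176900218163 42.080151506886516 z 54.517871433630475 F [-0.39 -4.4   4.31] op 0.7257812960872437
[[0.996, 0.095, 0.0], [0.095, -0.996, -0.001], [0.0, 0.001, -1.0]]
```

```bash
for k in 1; do python3 -m inch '[[0,0,0,0,-0.1,0,1],[0,0,0,0,-0.1,0,1],[0,0,0,0,0,0,1]]'; python3 s.py; done;python3 - <<'E'
from h import *
o=[]
for n in("side","top"):
    p,_=r.camera(n);q=pix(n,np.array([540,-370,70.]));u,v=int(q[0]),int(q[1]);o.append(cv2.resize(p[v-50:v+50,u-35:u+35],None,fx=5.5,fy=5.5,interpolation=cv2.INTER_CUBIC)[:,:,::-1])
cv2.imwrite("pics/both3.png",np.hstack(o))
E
```

```text
clock: 6.55
ee_pos: [517.8, -349.6, 54.5]
tool_rot: [3.137, 0.149, 0.0]
ft_force: [0.5, -5.0, 3.3]
opening: 0.4
finger_force: 2.9
t 6.55 runner x,y 0.7666373744190336 44.13024296610057 z 54.52320485493824 F [ 0.5  -5.    3.27] op 0.4341746974577285
[[0.996, 0.094, 0.0], [0.094, -0.996, -0.001], [0.0, 0.001, -1.0]]
```

View pics/both3.png

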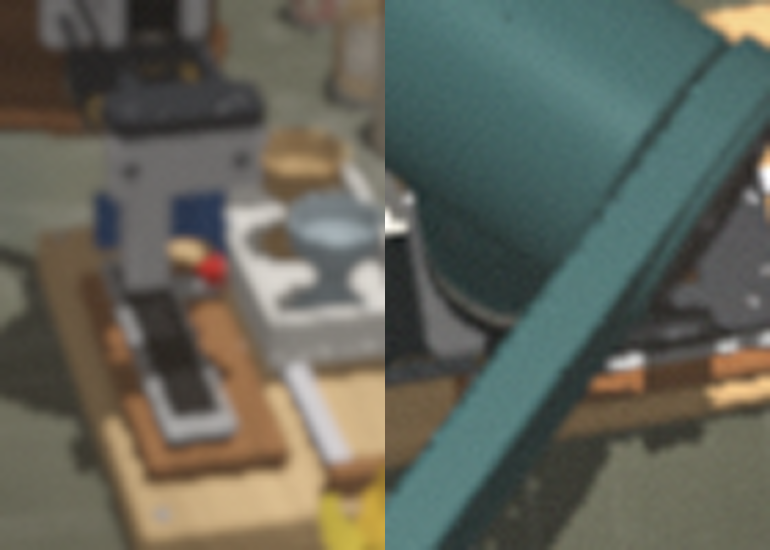

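The red tooth at (210,267) is now clear behind the tab and lip. I'll nudge 1 mm more, back off and lift.

```bash
python3 -m inch '[[0,0,0,0,-0.1,0,1],[0,0,0,0,0,0,1],[0,0,0,0,0.3,0,1],[0,0,0,0,0.5,0,1],[0,0,0,0,0,-0.3,1]]'; python3 s.py; python3 -m inch '[[0,0,0,0,0,-0.5,1],[0,0,0,0,0,-0.7,1],[0,0,0,0,0,-2,1],[0,0,0,0,0,-4,1],[0,0,0,0,0,-4,1]]'; python3 -m inch '[[0,0,0,-4,0,-2,1],[0,0,0,-5,0,0,1],[0,0,0,-5,0,0,1],[0,0,0,-5,0,0,1],[0,0,0,0,0,0,1]]'; python3 s.py
python3 - <<'E'
from h import *
o=[]
for n in("side","top"):
    p,_=r.camera(n);q=pix(n,np.array([540,-370,70.]));u,v=int(q[0]),int(q[1]);o.append(cv2.resize(p[v-45:v+45,u-60:u+60],None,fx=6,fy=6,interpolation=cv2.INTER_CUBIC)[:,:,::-1][:, :])
cv2.imwrite("pics/s4.png",o[0]);cv2.imwrite("pics/t4.png",o[1])
E
```

```text
clock: 7.15
ee_pos: [518.0, -354.5, 56.3]
tool_rot: [-3.134, -0.149, 0.003]
ft_force: [0.4, 2.2, 4.6]
opening: 0.5
finger_force: 1.8
t 7.15 runner x,y 0.5362219799493767 39.186360630346236 z 56.26698342337134 F [0.43 2.16 4.61] op 0.49721673484075485
[[0.995, 0.095, -0.002], [0.095, -0.995, 0.004], [-0.001, -0.004, -1.0]]
clock: 7.65
ee_pos: [517.5, -356.1, 169.2]
tool_rot: [-3.137, -0.148, 0.005]
ft_force: [0.1, -0.1, -0.6]
opening: 0.3
finger_force: 0.0
clock: 8.15
ee_pos: [324.3, -374.7, 189.5]
tool_rot: [3.138, 0.139, -0.005]
ft_force: [0.7, 0.2, 0.5]
opening: 0.4
finger_force: 0.0
t 8.15 runner x,y -194.2725133398472 37.3951214993202 z 189.53328479301595 F [0.7  0.21 0.46] op 0.4035079815250028
[[0.996, 0.088, -0.003], [0.088, -0.996, -0.001], [-0.003, 0.001, -1.0]]
```

View pics/s4.png

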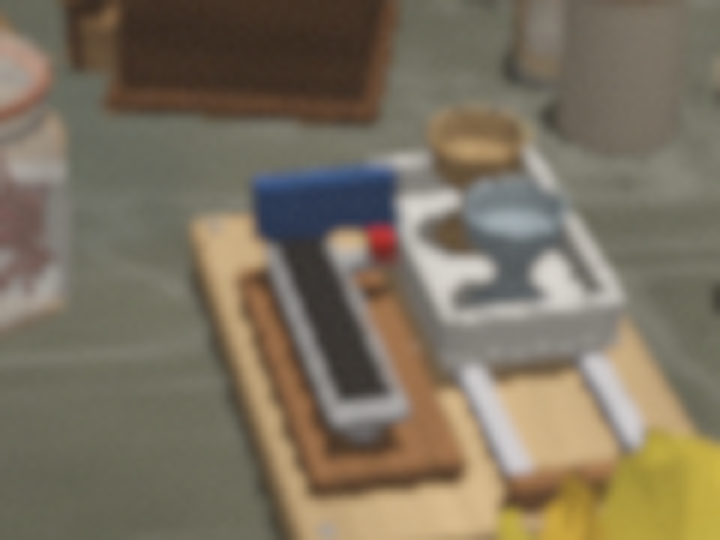

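View pics/t4.png

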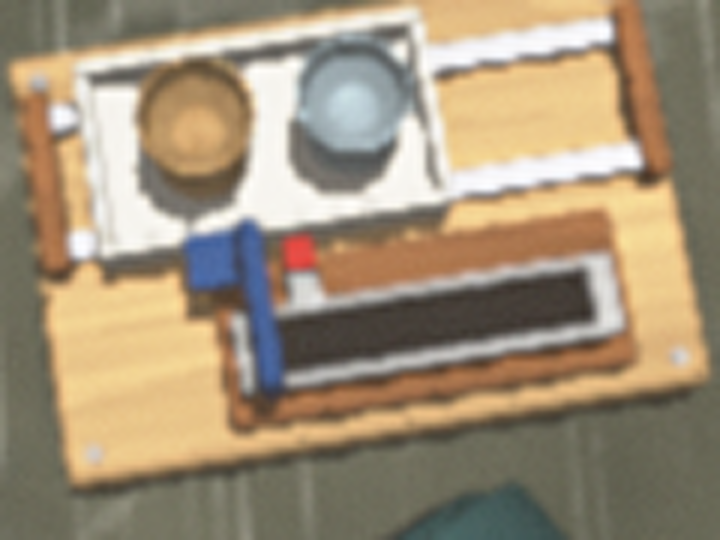

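The tooth (300,252 in the top view) stands up behind the tab and lip, the bar is up, both cups are upright in the tray, and the arm is clear.

```bash
python3 -m inch '[[0,0,0,0,0,0,1],[0,0,0,0,0,0,1]]'; python3 -c "
from workcell import r
print(r.close_job())"
```

```text
clock: 8.45
ee_pos: [330.5, -374.1, 189.4]
tool_rot: [-3.138, -0.152, -0.0]
ft_force: [0.1, -0.5, 0.1]
opening: 0.3
finger_force: 0.0
the job is handed in; nothing more can be done
None
```

The job is handed in, with no verdict returned: the final images show the tray past the tooth, the bar sprung back up behind the blue lip, both egg cups upright in the tray, and the arm clear.

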